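Stretch a hat band on the expanding block

TASK

Lift the moulded oval hat band out of the wooden mould and seat it right down over the two closed halves of the expanding block. Then pull up the knob of the block's lock plunger, slide the moving half out to the next hole so that the block fills the band, and let the pin drop fully home. Finish still gripping the knob with the pin home, holding it there while the band takes its size; do not let go of it, and leave everything else on the table where it is.

Things in the scene. Friction and masses are not known exactly. Their poses are not given: they have to be found in the camera images.
- band: the moulded hat band: a rigid straw-coloured oval ring, open above and below, with straight sides (67 mm long) and half-round ends. Outside 127 x 60 mm, inside 119 x 52 mm, 34 mm high, about 45 g. Origin: centre of its underside; x along its length, z up. It starts in the mould, its upper 22 mm standing proud, to be gripped from above across its 60 mm width
- mould: the mould: a wooden block fixed to the table, 175 mm (x) by 104 mm (y) by 30 mm high. In its top is an oval cavity, 130 x 63 mm, floor 18 mm above the table, with a flush core in the middle; the band stands 12 mm deep in the groove between, its length along x, and lifts straight out. Origin: centre of the underside; z up
- block: the expanding block, fixed to the table: dark baseboard 270 x 90 x 18 mm, a steel bar with holes 16 mm apart along it, a fixed half block and a carriage with the moving half block. Origin: centre of the baseboard's underside; x along the bar, from the fixed half towards the moving half and the knob; z up. Closed, the halves form an oval 99 mm long, 47 mm wide (115 mm long at the next hole)
- seat (a point): the band's place on the closed block: middle of the oval formed by the closed halves, at the height of the ledges around their feet on which the band sits (56 mm above the table); 50.5 mm from the block's origin along -x. Axes as the block's: the band lies with its length along x. The halves stand 44 mm above this point, their top edges eased
- slide (a joint): travel of the carriage with the moving half, m: 0 = first hole (closed, as at the start; about 1 mm of play in a hole), 0.016 = next hole, 0.032 = the one after, along the block's +x. It carries the plunger; with the pin out it slides with about 2.5 N of friction and is moved by the knob
- lock_pin (a joint): height of the lock plunger's pin, m: 0 = fully home in a hole, grows as the knob is pulled straight up, clear of the bar from 0.010, stop at 0.014. A spring draws it down with about 5 N at home, 8 N at the stop. The pin is 7 mm thick with a round nose; let down between holes it rests on the bar and does not come home
- knob: the plunger's ribbed black pull knob on the carriage: an upright cylinder 26 mm across and 26 mm high, on the bar's line, 61 mm from the block's origin along +x when closed. Origin: centre of its underside, 70 mm above the table with the pin home. Free to grip from above all round; the steel barrel below it is narrower than the knob
- knob_mid (a point): middle of the knob, on its axis, 13 mm above its underside; 83 mm above the table with the pin home
- jar: bystander: glass jar with metal lid, 60 mm across, 72 mm high, standing near the block; origin under its centre
- brush: bystander: flat glue brush lying beside the block, 190 mm long, 20 mm high; origin under its middle, x along it
- spool: bystander: empty wooden thread spool, 34 mm across, 42 mm high, near the mould; origin under its centre
- pin_tin: bystander: round flat metal pin tin, 64 mm across, 26 mm high, near the mould; origin under its centre
- tape: bystander: round rolled-up tape measure, 56 mm across, 18 mm high, lying beyond the mould and the block; origin under its centre
- weight: bystander: small dark pattern weight with a button on top, 44 mm across, 41 mm high, on the robot's side of the mould and the block; origin under its centre
Mind the look-alikes: they are no part of the job. There is more than one size of the band; the job needs the largest.

How it is judged (in metres and radians):
On the way, in this order (a step that is already met when the one before it is completed fails the run):
1. the band is held in the fingers, lifted clear out of the mould (z of band in the frame of mould above 0.035 m and contact force between the fingers and band above 0.5 N and contact force between band and mould below 0.05 N), for 0.1 s.
2. the band is seated on the closed block and let go (z of band in the frame of block between 0.053 and 0.059 m and y of band in the frame of block between -0.0045 and 0.0045 m and angle between the x axis of band and the x axis of block, either way round below 0.1 rad and angle between band's own z axis and vertical below 0.05 rad and x of band in the frame of block between -0.064 and -0.037 m and value of joint slide below 0.003 m and contact force between the fingers and band below 0.05 N), for 0.2 s.
3. the plunger is pulled clear of its hole by the knob (value of joint lock_pin above 0.0095 m and value of joint slide below 0.004 m and contact force between the fingers and knob above 1 N), for 0.05 s.
At the end, for the whole second after the job is handed in: the fingers still grip the knob (over 1 N), the carriage is at the next hole (16 mm, within 2.5 mm) with the pin home (within 2.5 mm), and the band is seated level on the block's ledges (within 3 mm of their height), square to it and centred over it (4.5 mm across, 7.5 mm along), at rest (contact force between the fingers and knob above 1 N and value of joint slide between 0.0135 and 0.0185 m and value of joint lock_pin below 0.0025 m and z of band in the frame of block between 0.053 and 0.059 m and y of band in the frame of block between -0.0045 and 0.0045 m and angle between the x axis of band and the x axis of block, either way round below 0.1 rad and angle between band's own z axis and vertical below 0.05 rad and x of band in the frame of block between -0.05 and -0.035 m and linear speed of band below 0.02 m/s); the arm keeps its last pose, push and grip.
It fails at once if a bystander is shifted by more than 30 mm (distance of any of jar, brush, spool, pin_tin, tape, weight from where it was at the start of the episode above 0.03 m).
It also fails if it takes over 50 s, if anything falls off the work surface, if the arm or the gripper's body presses on something with over 40 N, if the wrist force passes 120 N, or if a joint passes its speed limit or range.

ROBOT

A 6-joint arm with a two-finger parallel gripper is mounted at the origin on the work surface. World frame = base frame: x ahead of the robot, y to its left, z up, the work surface at z = 0. Lengths are in m, angles in degrees, forces in N, time in s.
With the tool pointing down it reaches from about 0.375 to 0.925 m from the base axis. Payload 5.7 kg.
Tool frame: the origin (TCP) lies at the very end of the fingers, on their centre line; the grasp point (between the pads) lies 19 mm behind it; z points along the fingers, x is the direction in which the jaws open and shut, and the axes are right-handed (so a half turn about z gives the same grasp; the last joint's range is limited). The gripper opens to 88 mm and grips with 3 to 60 N. Pads are 20 mm wide; open, the fingers measure 115 mm over their backs; the gripper's body (75 mm by 178 mm) begins 61 mm behind the grasp point.
Start: joints at [63.306, 20.558, 86.54, -0, 72.909, -6.595], TCP at [0.206, 0.563, 0.223] pointing down, gripper open.
Joint ranges: [-170.27, 170.27], [-57.76, 135], [12.27, 136.19], [-55.21, 235.2], [11.17, 155.16], [-170.74, 170.74]. Speed limits (degrees/s): [136.94, 136.94, 180, 180, 180, 180].

INTERFACE

Orientations are given as a 3x3 rotation matrix whose columns are the frame's x, y, z axes.
In Python, from station import env gives the robot as it stands. The module is installed in compiled form; this text tells all that it offers.
- The arm moves only by the tool apply_moves, never from a script. Its argument "motion" is text: rows parted by semicolons, each of 7 numbers parted by spaces: the turn, a rotation vector about the world's x, y, z in rad, then the shift along the world's x, y, z in m, then the closure, from 0 (fully open) to 1 (shut). A call has 1 to 8 rows; each row shifts and turns the pose as measured when the row begins; what a row does not reach is not made up. A row lasts 1/10 s, in which the tool goes at most 50 mm and 8.59 degrees, less where a joint would pass 70% of its speed; a pose out of reach is approached as far as the arm can. A call with a gripper value outside its range is refused whole. The fingers move at their own pace and stop on an object; the grip force is fixed at half the most. Time passes only in rows, so rows that do not move let the fingers close. It gives the time, the measured TCP pose, the force and the opening at its end, in the units of the state.
- env.sense(): the state, without advancing time (a new reading comes with each control period).
- env.camera(name): name is "scene" or "side" or "wrist"; returns a dict with "frame" (420x560x3 uint8, red, green, blue), "range_z" (420x560 float32, m along the optical axis (not along the pixel's ray), 0 where there is no reading), "fx", "fy", "cx", "cy" (pixels), "pose" (4x4, takes a point from camera to world coordinates); the wrist camera has in their place "tool_from_camera" (4x4, takes a point from camera to tool coordinates, whose origin is the TCP and whose axes are the tool frame's). Camera axes: x right, y down, z forward; pixel columns grow to the right and rows downward; lengths in m; the calibration is good to about 2 mm. The wrist camera is an equidistant fisheye: a pixel r from the principal point sees the ray r / f radians off the axis. A picture is of the moment at which its call begins: read the wrist's pose just before it.
- env.job_done(): hands the job in, once; it reports no verdict.
The state is a dict: "time_s": time; "qpos": joint angles; "dq": joint speeds; "tau": joint torques, N m; "eef_pos": TCP position; "tcp_rot": TCP orientation; "ft_force": force on the tool from outside, world axes, zero at the start; "ft_torque": the same for the moment, N m; "opening": finger opening in m.
Only numpy, scipy, OpenCV 4.12 (cv2) and the standard library are available. Lean on these libraries where they do the work, as an engineer would, in place of code of your own. Each camera call takes 0.05 s, during which the arm holds its last target. There are 200 camera calls.

## Working session

There is one attempt and no reset: what is moved stays moved. The work goes in short steps, Python scripts to look and compute and a tool call to move; the robot and the scene stay as the last step left them, time stands still between calls to the robot, and variables do not carry over. Pictures are saved under pics/ and viewed, about 8 in all and at most 12, crops included, and the job is handed in when it is done.

Besides the shell and the picture viewer there is one more tool, called after "Request:" in YAML: its name, and indented under it one key for each argument. apply_moves: Moves the arm, as the interface text tells. Its arguments: {"type":"object","properties":{"motion":{"type":"string"}},"required":["motion"]}

```bash
mkdir -p pics; cat > h.py <<'E'
import numpy as np, cv2
from station import env
def world(c):
    h,w=c["range_z"].shape; v,u=np.mgrid[:h,:w]; z=c["range_z"]
    P=np.stack([(u-c["cx"])/c["fx"]*z,(v-c["cy"])/c["fy"]*z,z],-1)
    W=P@c["pose"][:3,:3].T+c["pose"][:3,3]; W[z<=0]=np.nan; return W
def save(n,f): cv2.imwrite(f"pics/{n}.png",cv2.cvtColor(f,cv2.COLOR_RGB2BGR))
E
python3 - <<'E'
from h import *
s=env.sense(); print(s["time_s"],s["eef_pos"],s["opening"],s["ft_force"])
for n in("scene","side"):
    c=env.camera(n); np.savez(f"{n}0.npz",**c); save(n+"0",c["frame"]); print(n,c["fx"],c["pose"].round(3).tolist())
E
```

```text
0.0 [0.20588273 0.56284197 0.22182857] 0.08745519806056402 [-0.5697268  -0.49312457  0.31139989]
scene 446.40652443830345 [[0.544, 0.484, -0.686, 1.226], [0.839, -0.297, 0.456, -0.407], [0.017, -0.823, -0.567, 0.663], [0.0, 0.0, 0.0, 1.0]]
side 405.617192374902 [[-0.996, -0.067, 0.063, 0.477], [-0.091, 0.679, -0.729, 0.695], [0.006, -0.731, -0.682, 0.719], [0.0, 0.0, 0.0, 1.0]]
```

View pics/scene0.png

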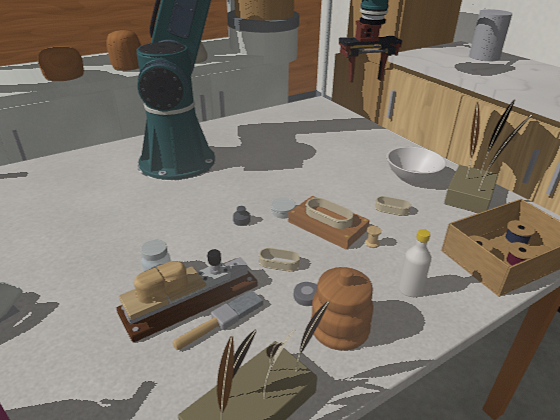

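View pics/side0.png

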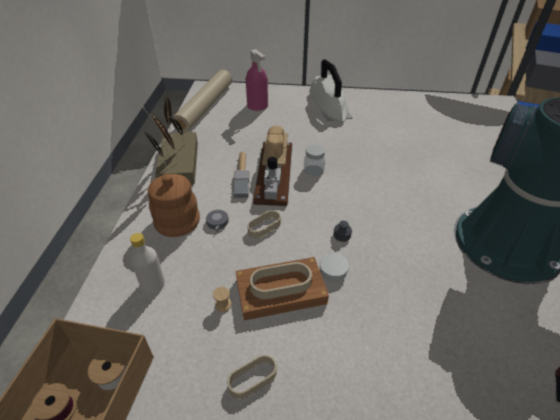

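Candidates for the band: ring in the mould (scene 331,212; side 281,280), and loose smaller rings at scene (279,259)/side (264,224) and scene (393,205)/side (252,376). The one standing in the mould is the job's. The block is at scene (188,292)/side (273,172), with its knob at scene (214,258)/side (272,163). Next I measure from depth and colour and crop the choice.

```bash
cat > m.py <<'E'
from h import *
def rect(P,name):
    P=P[:, :2].astype(np.float32); (c,s,a)=cv2.minAreaRect(P); print("  ",name,len(P),np.round(c,4),np.round(s,4),round(a,1),"med",np.median(P,0).round(4))
for n in("scene","side"):
    c=dict(np.load(f"{n}0.npz")); W=world(c); z=W[...,2]; f=c["frame"]
    print(n)
    def blob(lo,hi,px,name,r=90):
        m=((z>lo)&(z<hi)).astype(np.uint8); k,l=cv2.connectedComponents(m)
        v,u=px; sub=l[v-12:v+12,u-12:u+12]; ids=sub[sub>0]
        if len(ids)==0: print("  none",name); return
        i=np.bincount(ids).argmax(); P=W[l==i]; rect(P,name); return P
    S=n=="scene"
    blob(.042,.058,(212,331) if S else (280,281),"band")
    blob(.012,.06,(220,329) if S else (285,281),"mould+band")
    blob(.008,.13,(290,190) if S else (172,273),"block all")
    blob(.090,.106,(275,160) if S else (140,275),"halves top")
    blob(.088,.102,(256,214) if S else (162,272),"knob top")
    blob(.015,.05,(258,279) if S else (224,264),"ring B")
    blob(.015,.05,(205,393) if S else (376,252),"ring C")
    for nm,p in dict(jar=((250,154),(155,315)),brush=((318,230),(182,241)),spool=((236,373),(300,222)),tin=((207,283),(265,334)),tape=((293,306),(219,217)),weight=((215,241),(230,342))).items():
        blob(.006,.09,p[0 if S else 1],nm)
a=np.load("scene0.npz")["frame"][170:350,100:420]; b=np.load("side0.npz")["frame"][110:330,190:380]
save("crop0",np.hstack([cv2.resize(a,(480,270),interpolation=2),cv2.resize(b,(233,270),interpolation=2)]))
E
python3 m.py
```

```text
scene
   band 439 [0.5261 0.1929] [0.1257 0.0657] 19.2 med [0.5294 0.1904]
   mould+band 2741 [0.5185 0.1892] [0.2952 0.1108] 19.6 med [0.5375 0.1746]
   block all 7134 [ 0.5347 -0.2057] [0.1885 0.2696] 2.0 med [ 0.5997 -0.2349]
   halves top 907 [ 0.5839 -0.2544] [0.0476 0.0977] 2.1 med [ 0.5914 -0.2579]
   knob top 121 [ 0.5813 -0.1433] [0.0227 0.0246] 12.7 med [ 0.5838 -0.1443]
   ring B 353 [0.5835 0.0094] [0.0913 0.0473] 43.7 med [0.5854 0.0087]
   ring C 271 [0.5582 0.3832] [0.0921 0.0495] 40.6 med [0.5577 0.3825]
   jar 681 [ 0.4732 -0.2309] [0.0541 0.0567] 25.2 med [ 0.4838 -0.2346]
   brush 1479 [ 0.6722 -0.1832] [0.0429 0.1903] 9.1 med [ 0.6774 -0.1692]
   spool 2972 [0.5185 0.1892] [0.2952 0.1108] 19.6 med [0.5398 0.1729]
   tin 2972 [0.5185 0.1892] [0.2952 0.1108] 19.6 med [0.5398 0.1729]
   tape 572 [ 0.732  -0.0213] [0.0484 0.1313] 56.4 med [ 0.71   -0.0118]
   weight 253 [0.3972 0.0154] [0.043  0.0383] 65.3 med [0.4028 0.0129]
side
   band 630 [0.5234 0.1923] [0.1267 0.0628] 20.1 med [0.5233 0.1953]
   mould+band 4605 [0.4905 0.1802] [0.2446 0.1089] 18.9 med [0.5103 0.1941]
   block all 2317 [ 0.5798 -0.2028] [0.0904 0.2723] 1.7 med [ 0.5737 -0.1659]
   halves top 336 [ 0.581  -0.2527] [0.047  0.0941] 5.1 med [ 0.5801 -0.2419]
   knob top 76 [ 0.5773 -0.1433] [0.0231 0.0252] 5.9 med [ 0.5773 -0.1397]
   ring B 292 [0.581  0.0092] [0.091  0.0456] 44.3 med [0.5817 0.0114]
   ring C 478 [0.5553 0.3826] [0.0912 0.045 ] 37.8 med [0.5558 0.3846]
   jar 586 [ 0.4683 -0.2271] [0.0593 0.0561] 53.8 med [ 0.4688 -0.2124]
   brush 530 [ 0.6688 -0.1823] [0.0413 0.1924] 8.4 med [ 0.666  -0.1501]
   spool 340 [0.6381 0.2364] [0.0324 0.0349] 16.0 med [0.636  0.2422]
   tin 4783 [0.4895 0.1798] [0.2468 0.1089] 18.9 med [0.5091 0.1952]
   tape 369 [0.6995 0.0011] [0.0552 0.0569] 50.2 med [0.6971 0.0087]
   weight 295 [0.3918 0.0198] [0.0384 0.0428] 89.5 med [0.3925 0.0248]
```

View pics/crop0.png

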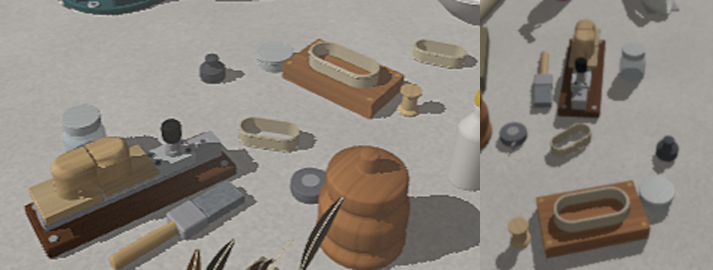

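The crop confirms it: the ring in the mould is the big one (126 x 63 mm measured, against 91 x 46 for the loose rings), centre ≈ (0.525, 0.193), long axis ≈ 19.5°. Block centre ≈ (0.580, -0.203), its +x axis ≈ 91.8°. Jar, weight and tin stay clear of the paths.

```bash
python3 - <<'E'
from h import *
s=env.sense(); R=np.array(s["tcp_rot"]); print(R.round(3).tolist(), np.degrees(np.arctan2(R[1,0],R[0,0])))
E
```

```text
[[0.344, 0.939, -0.001], [0.939, -0.344, -0.001], [-0.002, -0.0, -1.0]] 69.9009540568867
```

Request:
apply_moves:
  motion: "0 0 0.138 0.03 -0.035 -0.005 0;0 0 0.138 0.03 -0.035 -0.005 0;0 0 0.138 0.03 -0.035 -0.005 0;0 0 0.138 0.03 -0.035 -0.005 0;0 0 0.138 0.03 -0.035 -0.005 0;0 0 0 0.03 -0.035 -0.005 0;0 0 0 0.03 -0.035 -0.005 0;0 0 0 0.03 -0.035 -0.005 0"

```text
time_s: 0.9
eef_pos: [0.4433, 0.2824, 0.1798]
tcp_rot: [[-0.348, 0.938, -0.003], [0.938, 0.348, -0.001], [0.001, -0.003, -1.0]]
ft_force: [0.7, 0.5, 0.2]
opening: 0.0878
```

Request:
apply_moves:
  motion: "0 0 0 0.03 -0.033 0 0;0 0 0 0.03 -0.033 0 0;0 0 -0.01 0.022 -0.024 0 0;0 0 0 0 0 0 0"

```text
time_s: 1.3
eef_pos: [0.5305, 0.1831, 0.1778]
tcp_rot: [[-0.333, 0.943, -0.004], [0.943, 0.333, -0.003], [-0.001, -0.005, -1.0]]
ft_force: [0.0, -0.2, 0.6]
opening: 0.0881
```

```bash
cat > wr.py <<'E'
from h import *
def look(name):
    s=env.sense(); c=env.camera("wrist"); T=np.eye(4); T[:3,:3]=s["tcp_rot"]; T[:3,3]=s["eef_pos"]
    c["pose"]=T@c["tool_from_camera"]; np.savez(name+".npz",**c); save(name,c["frame"])
    print("tcp",np.round(s["eef_pos"],4),"f",c["fx"],c["cx"],c["cy"]); return c
def wworld(c):
    h,w=c["range_z"].shape; v,u=np.mgrid[:h,:w]; x=(u-c["cx"])/c["fx"]; y=(v-c["cy"])/c["fy"]; r=np.hypot(x,y)+1e-9
    t=np.minimum(r,1.5); z=c["range_z"]; k=np.tan(t)/r
    P=np.stack([x*k*z,y*k*z,z],-1); W=P@c["pose"][:3,:3].T+c["pose"][:3,3]; W[(z<=0)|(r>1.4)]=np.nan; return W
E
python3 - <<'E'
from wr import *
c=look("w1"); W=wworld(c); z=W[...,2]
m=(z>.042)&(z<.060)&(np.hypot(W[...,0]-.525,W[...,1]-.193)<.085)
print(m.sum()); r=cv2.minAreaRect(W[m][:,:2].astype(np.float32)); print(r)
np.set_printoptions(suppress=True); print(c["tool_from_camera"].round(3))
v,u=np.nonzero(m); print(u.min(),u.max(),v.min(),v.max(),np.percentile(z[m],[5,50,95]))
E
```

```text
tcp [0.5305 0.1831 0.1778] f 325.19226210127806 280.9544186672599 213.21360920362798
1903
((0.5230777263641357, 0.19105449318885803), (0.1267683357000351, 0.06217965856194496), 18.07493782043457)
[[ 1.     0.     0.001 -0.001]
 [-0.001  0.957  0.291 -0.08 ]
 [-0.001 -0.291  0.957 -0.162]
 [ 0.     0.     0.     1.   ]]
259 327 132 264 [0.04473365 0.0519036  0.0532628 ]
```

View pics/w1.png

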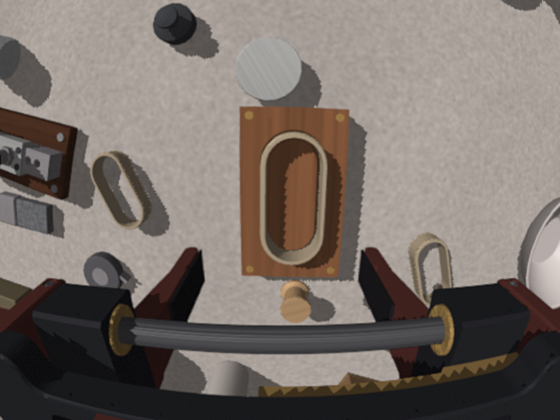

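Picture: band at (293,197) upright in the mould, fingers at (185,280) and (380,280) ready to straddle; spool (294,300), tin (269,68) clear. Correct and descend.

Request:
apply_moves:
  motion: "0 0 0 -0.006 0.0085 -0.03 0;0 0 0 0 0 -0.04 0;0 0 0 0 0 -0.035 0;0 0 0 0 0 0 0"

```text
time_s: 1.75
eef_pos: [0.52, 0.1962, 0.0711]
tcp_rot: [[-0.334, 0.942, -0.005], [0.943, 0.334, 0.0], [0.002, -0.005, -1.0]]
ft_force: [-1.6, -0.7, 0.1]
opening: 0.088
```

Request:
apply_moves:
  motion: "0 0 0 0.004 -0.004 -0.02 0;0 0 0 0 0 -0.016 0;0 0 0 0 0 0 0"

```text
time_s: 2.05
eef_pos: [0.5224, 0.1952, 0.0369]
tcp_rot: [[-0.338, 0.941, -0.006], [0.941, 0.338, 0.001], [0.003, -0.005, -1.0]]
ft_force: [-0.5, 0.2, 0.4]
opening: 0.0876
```

Request:
apply_moves:
  motion: "0 0 0 0.0015 -0.003 -0.002 0;0 0 0 0 0 0 0.25;0 0 0 0 0 0 0.3;0 0 0 0 0 0 0.35;0 0 0 0 0 0 0.5;0 0 0 0 0 0 0.5;0 0 0 0 0 0 0.5"

```text
time_s: 2.75
eef_pos: [0.5266, 0.1936, 0.0408]
tcp_rot: [[-0.339, 0.941, 0.001], [0.941, 0.339, 0.002], [0.002, 0.002, -1.0]]
ft_force: [-0.4, -0.3, -0.9]
opening: 0.0597
```

Request:
apply_moves:
  motion: "0 0 0 0 0 0.01 0.5;0 0 0 0 0 0.02 0.5;0 0 0 0 0 0.03 0.5;0 0 0 0 0 0.03 0.5;0 0 0 0 0 0.03 0.5;0 0 0 0 0 0 0.5"

```text
time_s: 3.35
eef_pos: [0.525, 0.1939, 0.1668]
tcp_rot: [[-0.339, 0.941, -0.001], [0.941, 0.339, 0.003], [0.003, -0.0, -1.0]]
ft_force: [0.1, -0.1, -0.2]
opening: 0.0598
```

```bash
python3 - <<'E'
from wr import *
c=look("w2"); W=wworld(c); z=W[...,2]
s=env.sense(); p=np.array(s["eef_pos"]); R=np.array(s["tcp_rot"]); print(s["opening"],s["ft_force"])
Q=(W-p)@R  # tool coords
m=(abs(Q[...,0])<.034)&(abs(Q[...,1])<.08)&(Q[...,2]>-.03)&(Q[...,2]<.03)
for lo in np.arange(-.03,.03,.005): print(round(lo,3),(m&(Q[...,2]>lo)&(Q[...,2]<lo+.005)).sum(),end=' ')
P=Q[m]; print(P.min(0),P.max(0)); print(cv2.minAreaRect(P[:,:2].astype(np.float32)))
E
```

```text
tcp [0.525  0.1939 0.1668] f 325.19226210127806 280.9544186672599 213.21360920362798
0.05968522774688362 [ 0.92436086 -0.0158449   0.82368777]
-0.03 243 -0.025 226 -0.02 305 -0.015 4105 -0.01 559 -0.005 449 0.0 470 0.005 508 0.01 539 0.015 624 0.02 31 0.025 0 [-0.03397989 -0.06638781 -0.02998481] [0.0339927  0.06073012 0.02157254]
((-0.0009012911468744278, -0.0027256906032562256), (0.06761642545461655, 0.12718194723129272), 6.5925679206848145)
```

View pics/w2.png

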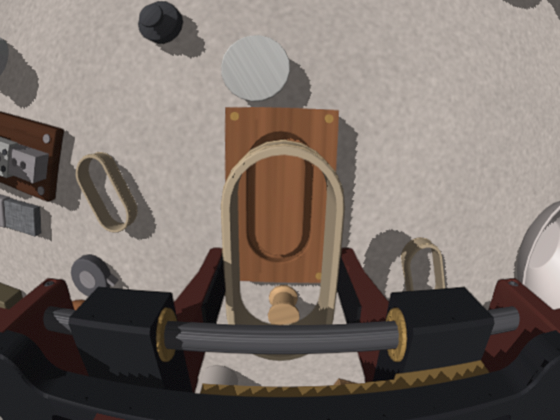

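The wrist picture shows the band held level between the fingers (oval at (283,245)), out of the empty mould; depth puts its top 12.5 mm behind the TCP and its underside 21.5 mm beyond it, centre 3 mm along tool -y. Carry to above the block.

Request:
apply_moves:
  motion: "0 0 -0.144 0.004 -0.034 0 0.5;0 0 -0.144 0.004 -0.034 0 0.5;0 0 -0.144 0.004 -0.034 0 0.5;0 0 -0.144 0.004 -0.034 0 0.5;0 0 -0.144 0.004 -0.034 0 0.5;0 0 -0.144 0.004 -0.034 0 0.5;0 0 -0.144 0.004 -0.034 0 0.5;0 0 -0.144 0.004 -0.034 0 0.5"

```text
time_s: 4.2
eef_pos: [0.5478, -0.0823, 0.1564]
tcp_rot: [[0.747, 0.665, -0.011], [0.665, -0.747, 0.014], [0.001, -0.017, -1.0]]
ft_force: [1.2, -0.5, 0.2]
opening: 0.0599
```

Request:
apply_moves:
  motion: "0 0 -0.144 0.005 -0.034 0 0.5;0 0 -0.144 0.005 -0.034 0 0.5;0 0 -0.144 0.005 -0.034 0 0.5;0 0 -0.144 0.005 -0.034 0 0.5;0 0 -0.144 0.005 -0.03 0 0.5;0 0 0 0 0 0 0.5"

```text
time_s: 4.8
eef_pos: [0.5674, -0.2569, 0.1473]
tcp_rot: [[1.0, -0.03, -0.008], [-0.029, -0.999, 0.027], [-0.009, -0.026, -1.0]]
ft_force: [-0.0, 0.9, -1.1]
opening: 0.0597
```

Request:
apply_moves:
  motion: "-0.027 -0.008 0.06 0.014 0.006 0.015 0.5;0 0 0 0 0 0 0.5;0 0 0 0 0 0 0.5"

```text
time_s: 5.1
eef_pos: [0.5804, -0.2477, 0.1606]
tcp_rot: [[0.999, 0.04, -0.005], [0.04, -0.999, 0.001], [-0.005, -0.001, -1.0]]
ft_force: [-0.6, -1.2, -0.7]
opening: 0.06
```

```bash
cat > meas.py <<'E'
from wr import *
np.set_printoptions(suppress=True,precision=4)
def go(name):
    c=look(name); W=wworld(c); z=W[...,2]; s=env.sense(); p=np.array(s["eef_pos"]); R=np.array(s["tcp_rot"])
    print("yaw",np.degrees(np.arctan2(R[1,0],R[0,0])),"zax",R[:,2],"op",s["opening"],s["ft_force"])
    def rc(m,n):
        m=cv2.morphologyEx(m.astype(np.uint8),cv2.MORPH_OPEN,np.ones((2,2)))>0
        P=W[m]
        if len(P)<20: print(n,"few"); return
        r=cv2.minAreaRect(P[:,:2].astype(np.float32)); print(n,len(P),np.round(r[0],4),np.round(r[1],4),round(r[2],1),"zmed",np.median(P[:,2]).round(4))
    near=lambda x,y,r:np.hypot(W[...,0]-x,W[...,1]-y)<r
    rc((z>.088)&(z<.104)&near(.58,-.143,.022),"knob top")
    rc((z>.094)&(z<.104)&near(.582,-.254,.06),"halves top")
    rc((z>.012)&(z<.0225)&near(.58,-.2,.17)&(abs(W[...,0]-.58)<.055),"board top")
    Q=(W-p)@R; f=c["frame"].astype(int)
    rim=(abs(Q[...,2]+.0125)<.006)&(abs(Q[...,0])<.036)&(abs(Q[...,1])<.075)&(f[...,0]>90)
    rc(rim,"band rim"); P=W[rim]
    if len(P)>50:
        A=np.c_[P[:,:2]-P[:,:2].mean(0),np.ones(len(P))]; print("rim slope",np.linalg.lstsq(A,P[:,2],rcond=None)[0])
    return c,W
E
python3 - <<'E'
from meas import *
go("w3")
E
```

```text
tcp [ 0.5804 -0.2477  0.1606] f 325.19226210127806 280.9544186672599 213.21360920362798
yaw 2.2751420623359584 zax [-0.0043  0.0009 -1.    ] op 0.059836288748881965 [ 0.3235 -0.0374  0.1296]
knob top 1058 [ 0.5821 -0.1415] [0.0259 0.0204] 39.3 zmed nan
halves top 6104 [ 0.585  -0.2672] [0.0365 0.1186] 9.9 zmed nan
board top 8234 [ 0.583  -0.2083] [0.0926 0.281 ] 2.1 zmed nan
band rim 3917 [ 0.5976 -0.3243] [0.0995 0.2866] 3.4 zmed nan
rim slope [-0.0131  0.0021  0.1721]
```

View pics/w3.png

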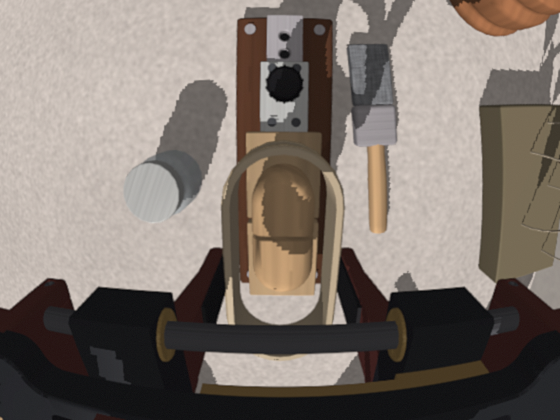

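Picture: block seen through the held band: halves oval at (284,228), seam at row 238, knob (284,83), jar (153,190) and brush (370,140) clear. Clean the masks to get the lateral offset.

```bash
python3 - <<'E'
from wr import *
np.set_printoptions(suppress=True,precision=4)
c=dict(np.load("w3.npz")); W=np.nan_to_num(wworld(c),nan=-9); z=W[...,2]
p=np.array([.5804,-.2477,.1606])
yaw=np.radians(92); ex=np.array([np.cos(yaw),np.sin(yaw)]); ey=np.array([-ex[1],ex[0]])
D=W[...,:2]-np.array([.580,-.203]); bx=D@ex; by=D@ey
f=c["frame"].astype(int)
for lo,hi,n in((.012,.023,"board"),(.050,.060,"ledge"),(.075,.104,"halves"),(.095,.103,"halvestop"),(.088,.102,"knob"),(.165,.180,"rim")):
    m=(z>lo)&(z<hi)&(abs(by)<.06)&(abs(bx)<.15)
    if n=="knob": m&=(abs(bx-.061)<.025)
    if n=="halves": m&=(bx<.01)
    m=cv2.erode(m.astype(np.uint8),np.ones((3,3)))>0 if n!="rim" else m
    print(n,m.sum(),"bx",np.percentile(bx[m],[1,99]),"by",np.percentile(by[m],[1,99]))
    # edges by slices along bx
    out=[]
    for a in np.arange(-.16,.16,.02):
        k=m&(bx>a)&(bx<a+.02)
        if k.sum()>40: out.append((round(a+.01,3),np.percentile(by[k],[2,98]).round(4).tolist()))
    print("   ",out)
E
```

```text
board 6809 bx [-0.1253  0.1296] by [-0.0434  0.0432]
    [(np.float64(-0.13), [-0.0396, 0.0436]), (np.float64(-0.11), [-0.0396, 0.0438]), (np.float64(-0.09), [-0.0399, 0.0435]), (np.float64(-0.07), [-0.0402, 0.0427]), (np.float64(-0.05), [-0.0405, 0.0426]), (np.float64(-0.03), [-0.0408, 0.0423]), (np.float64(-0.01), [-0.0436, 0.0437]), (np.float64(0.01), [-0.0431, 0.0434]), (np.float64(0.03), [-0.043, 0.0431]), (np.float64(0.05), [-0.0432, 0.043]), (np.float64(0.07), [-0.0429, 0.0422]), (np.float64(0.09), [-0.0428, 0.0422]), (np.float64(0.11), [-0.0428, 0.0423]), (np.float64(0.13), [-0.0428, 0.0417])]
ledge 2503 bx [-0.1258  0.0219] by [-0.0294  0.0298]
    [(np.float64(-0.13), [-0.029, 0.0295]), (np.float64(-0.11), [-0.0292, 0.0302]), (np.float64(-0.09), [-0.0293, 0.0297]), (np.float64(-0.07), [-0.0293, 0.0299]), (np.float64(-0.05), [-0.0294, 0.0294]), (np.float64(-0.03), [-0.0296, 0.0297]), (np.float64(-0.01), [-0.029, 0.0287]), (np.float64(0.01), [-0.0294, 0.0291]), (np.float64(0.03), [-0.0275, 0.0272])]
halves 6140 bx [-0.0933 -0.0041] by [-0.021   0.0214]
    [(np.float64(-0.09)
[... 282 characters left out ...]
 (np.float64(-0.07), [-0.0193, 0.0198]), (np.float64(-0.05), [-0.0192, 0.0198]), (np.float64(-0.03), [-0.0194, 0.0195]), (np.float64(-0.01), [-0.0169, 0.0167]), (np.float64(0.05), [-0.0087, 0.0101]), (np.float64(0.07), [-0.0096, 0.0095])]
knob 842 bx [0.0474 0.0694] by [-0.0111  0.0115]
    [(np.float64(0.05), [-0.0104, 0.0108]), (np.float64(0.07), [-0.0104, 0.0102])]
rim 5112 bx [-0.1032  0.0208] by [-0.0354  0.0376]
    [(np.float64(-0.11), [-0.0119, 0.0153]), (np.float64(-0.07), [-0.0289, 0.032]), (np.float64(-0.05), [-0.0291, 0.0311]), (np.float64(-0.03), [-0.0366, 0.0388]), (np.float64(-0.01), [-0.03, 0.031]), (np.float64(0.01), [-0.0264, 0.0275]), (np.float64(0.03), [-0.0082, 0.0091])]
```

Block frame estimate is good (board, ledge and halves all symmetric within 0.5 mm at centre (0.580,-0.203), 92°). Band is at block x ≈ -0.042, y ≈ +0.001; shift slightly and approach.

Request:
apply_moves:
  motion: "0 0 0 0.001 -0.003 -0.01 0.5;0 0 0 0 0 -0.012 0.5;0 0 0 0 0 -0.008 0.5;0 0 0 0 0 0 0.5;0 0 0 0 0 0 0.5"

```text
time_s: 5.65
eef_pos: [0.5808, -0.2478, 0.1273]
tcp_rot: [[0.999, 0.044, -0.007], [0.044, -0.999, 0.002], [-0.007, -0.003, -1.0]]
ft_force: [0.4, 0.5, 0.2]
opening: 0.0596
```

Request:
apply_moves:
  motion: "-0.002 -0.006 -0.008 0.001 -0.003 -0.01 0.5;0 0 0 0 -0.001 -0.008 0.5;0 0 0 0 0 -0.005 0.5;0 0 0 0 0 0 0.5"

```text
time_s: 6.05
eef_pos: [0.5817, -0.2526, 0.1022]
tcp_rot: [[0.999, 0.034, -0.0], [0.034, -0.999, 0.0], [-0.0, -0.0, -1.0]]
ft_force: [-0.2, 1.1, -0.5]
opening: 0.0596
```

Request:
apply_moves:
  motion: "0 0 0 0 0.001 -0.008 0.5;0 0 0 0 0 -0.008 0.5;0 0 0 0 0 -0.005 0.5;0 0 0 0 0 0 0.5"

```text
time_s: 6.45
eef_pos: [0.5818, -0.2516, 0.0794]
tcp_rot: [[0.999, 0.034, 0.0], [0.034, -0.999, 0.0], [0.0, -0.0, -1.0]]
ft_force: [-0.4, 0.8, -0.4]
opening: 0.0599
```

Request:
apply_moves:
  motion: "0 0 0 0 0 -0.002 0.5;0 0 0 0 0 -0.002 0.5;0 0 0 0 0 0 0.5"

```text
time_s: 6.75
eef_pos: [0.5823, -0.2519, 0.079]
tcp_rot: [[0.999, 0.034, 0.001], [0.034, -0.999, -0.001], [0.001, 0.001, -1.0]]
ft_force: [-0.2, 0.0, -0.7]
opening: 0.0603
```

Request:
apply_moves:
  motion: "0 0 0 0 0 -0.003 0.5;0 0 0 0 0 -0.003 0.5;0 0 0 0 0 0 0.5"

```text
time_s: 7.05
eef_pos: [0.5833, -0.2523, 0.079]
tcp_rot: [[0.999, 0.034, 0.004], [0.034, -0.999, -0.003], [0.004, 0.003, -1.0]]
ft_force: [-0.2, -0.1, -0.0]
opening: 0.0597
```

Request:
apply_moves:
  motion: "0 0 0 0 0 0 0.2;0 0 0 0 0 0 0;0 0 0 0 0 0 0;0 0 0 0 0 0 0"

```text
time_s: 7.45
eef_pos: [0.5837, -0.2525, 0.0785]
tcp_rot: [[0.999, 0.034, 0.005], [0.034, -0.999, -0.003], [0.005, 0.003, -1.0]]
ft_force: [-0.5, 0.3, 0.9]
opening: 0.0863
```

Request:
apply_moves:
  motion: "0 0 0 0 0 0.02 0;0 0 0 0 0 0.04 0;0 0 0 0 0 0.035 0;0 0 0 0 0 0 0;0 0 0 0 0 0 0"

```text
time_s: 7.95
eef_pos: [0.5815, -0.2514, 0.173]
tcp_rot: [[0.999, 0.034, -0.001], [0.034, -0.999, 0.0], [-0.001, -0.0, -1.0]]
ft_force: [0.7, -0.3, -0.6]
opening: 0.0876
```

```bash
cat > blk.py <<'E'
from wr import *
np.set_printoptions(suppress=True,precision=4)
def blk(name):
    s=env.sense(); print(s["time_s"],np.round(s["ft_force"],2),s["opening"])
    c=look(name); W=np.nan_to_num(wworld(c),nan=-9); z=W[...,2]
    yaw=np.radians(92); ex=np.array([np.cos(yaw),np.sin(yaw)]); ey=np.array([-ex[1],ex[0]])
    D=W[...,:2]-np.array([.580,-.203]); bx=D@ex; by=D@ey
    for lo,hi,n in((.050,.061,"ledge"),(.083,.097,"band rim?"),(.097,.104,"halvestop"),(.088,.125,"knob")):
        m=(z>lo)&(z<hi)&(abs(by)<.045)&(bx>-.15)&(bx<.15)
        m&=(abs(bx-.065)<.03) if n=="knob" else (bx<.04)
        if n=="band rim?": m&=(np.hypot(np.maximum(abs(bx+.046)-.0335,0),by)>.0245)
        if m.sum()<20: print(n,"few"); continue
        print(n,m.sum(),"bx",np.percentile(bx[m],[1,99]),"by",np.percentile(by[m],[1,99]),"z",np.percentile(z[m],[10,50,90]))
        if n=="band rim?":
            A=np.c_[bx[m]+.045,by[m],np.ones(m.sum())]; print("  slope",np.linalg.lstsq(A,z[m],rcond=None)[0]); print("  ",cv2.minAreaRect(np.c_[bx[m],by[m]].astype(np.float32)))
    return c
E
python3 -c "
from blk import *
blk('w4')
c=env.camera('side'); a=c['frame'][100:230,210:350]; save('s4',cv2.resize(a,(560,520),interpolation=2))"
```

```text
7.95 [ 0.69 -0.34 -0.58] 0.0875856059045447
tcp [ 0.5815 -0.2514  0.173 ] f 325.19226210127806 280.9544186672599 213.21360920362798
ledge 2499 bx [-0.1261  0.0277] by [-0.0302  0.0309] z [0.0552 0.0562 0.0573]
band rim? 2206 bx [-0.1079  0.016 ] by [-0.0325  0.0286] z [0.0864 0.0898 0.0908]
  slope [0.0063 0.0026 0.0892]
   ((-0.04623297601938248, -0.0019456148147583008), (0.061421073973178864, 0.12713634967803955), 88.81944274902344)
halvestop 5012 bx [-0.0947 -0.0081] by [-0.0192  0.0196] z [0.0986 0.1    0.1009]
knob 966 bx [0.0466 0.0708] by [-0.0123  0.0118] z [0.0944 0.0961 0.0971]
```

View pics/w4.png

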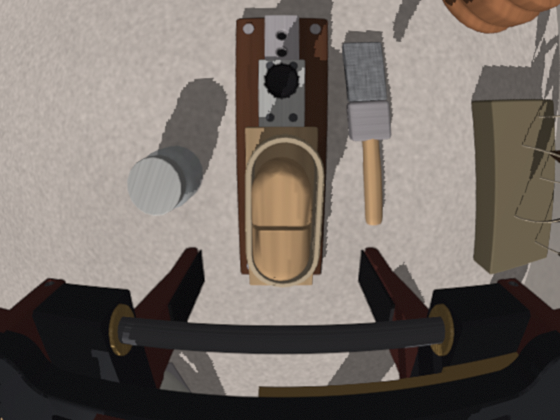

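Picture: band (284,210) lies evenly around both halves on the ledges; depth: rim z 0.0898 (expected 0.090), level, centre at block x ≈ -0.046, y ≈ -0.002. Now the knob at (282,81), ≈ (0.578,-0.143).

Request:
apply_moves:
  motion: "0 0 0 -0.001 0.036 0 0;0 0 0 -0.001 0.036 0 0;0 0 0 -0.001 0.034 0 0;0 0 0 0 0 0 0;0 0 0 0 0 0 0"

```text
time_s: 8.55
eef_pos: [0.5743, -0.142, 0.1647]
tcp_rot: [[0.999, 0.032, -0.012], [0.032, -0.999, 0.004], [-0.012, -0.004, -1.0]]
ft_force: [-0.5, 0.1, -0.2]
opening: 0.0876
```

Request:
apply_moves:
  motion: "-0.004 -0.01 0 0.0035 -0.001 -0.025 0;0 0 0 0 0 -0.025 0;0 0 0 0 0 -0.015 0;0 0 0 0 0 0 0"

```text
time_s: 8.95
eef_pos: [0.5777, -0.1467, 0.0956]
tcp_rot: [[1.0, 0.03, -0.003], [0.03, -1.0, -0.001], [-0.003, 0.001, -1.0]]
ft_force: [0.1, -0.5, -0.1]
opening: 0.0882
```

Request:
apply_moves:
  motion: "0 0 0 0 0.004 -0.012 0;0 0 0 0 0 -0.01 0;0 0 0 0 0 -0.005 0;0 0 0 0 0 0 0"

```text
time_s: 9.35
eef_pos: [0.5784, -0.1447, 0.0668]
tcp_rot: [[1.0, 0.028, -0.002], [0.028, -1.0, -0.002], [-0.002, 0.002, -1.0]]
ft_force: [0.5, 0.3, 0.0]
opening: 0.0881
```

Request:
apply_moves:
  motion: "0 0 0 0 0.0015 0 0.3;0 0 0 0 0 0 0.6;0 0 0 0 0 0 0.9;0 0 0 0 0 0 0.9;0 0 0 0 0 0 0.9;0 0 0 0 0 0 0.9"

```text
time_s: 9.95
eef_pos: [0.5799, -0.1434, 0.0689]
tcp_rot: [[1.0, 0.029, 0.002], [0.029, -1.0, -0.003], [0.002, 0.003, -1.0]]
ft_force: [0.2, 0.5, -0.0]
opening: 0.0434
```

Request:
apply_moves:
  motion: "0 0 0 0 0 0 0.9;0 0 0 0 0 0 0.9;0 0 0 0 0 0 0.9;0 0 0 0 0 0 0.9"

```text
time_s: 10.35
eef_pos: [0.5781, -0.1434, 0.0689]
tcp_rot: [[1.0, 0.029, -0.002], [0.029, -1.0, -0.003], [-0.002, 0.003, -1.0]]
ft_force: [-0.2, 0.1, -0.3]
opening: 0.0255
```

Request:
apply_moves:
  motion: "0 0 0 0 0 0.005 0.9;0 0 0 0 0 0.005 0.9;0 0 0 0 0 0.003 0.9;0 0 0 0 0 0 0.9"

```text
time_s: 10.75
eef_pos: [0.5781, -0.1434, 0.081]
tcp_rot: [[1.0, 0.029, -0.002], [0.029, -1.0, -0.003], [-0.002, 0.003, -1.0]]
ft_force: [0.8, -1.8, -7.5]
opening: 0.0254
```

Request:
apply_moves:
  motion: "0 0 0 0 0.004 0 0.9;0 0 0 0 0.004 0 0.9;0 0 0 -0.0005 0.004 0 0.9;0 0 0 0 0.002 0 0.9;0 0 0 0 0 0 0.9"

```text
time_s: 11.25
eef_pos: [0.5776, -0.129, 0.0804]
tcp_rot: [[1.0, 0.029, -0.002], [0.029, -1.0, -0.004], [-0.002, 0.004, -1.0]]
ft_force: [1.1, -1.5, -6.5]
opening: 0.0255
```

Request:
apply_moves:
  motion: "0 0 0 0 0.0018 0 0.9;0 0 0 0 0 0 0.9;0 0 0 0 0 0 0.9"

```text
time_s: 11.55
eef_pos: [0.5776, -0.1268, 0.0803]
tcp_rot: [[1.0, 0.029, -0.002], [0.029, -1.0, -0.004], [-0.002, 0.004, -1.0]]
ft_force: [0.4, -2.0, -6.9]
opening: 0.0255
```

Request:
apply_moves:
  motion: "0 0 0 0 -0.0005 -0.003 0.9;0 0 0 0 0 -0.003 0.9;0 0 0 0 0 0 0.9"

```text
time_s: 11.85
eef_pos: [0.5776, -0.1268, 0.074]
tcp_rot: [[1.0, 0.029, -0.002], [0.029, -1.0, -0.003], [-0.002, 0.003, -1.0]]
ft_force: [-0.4, -1.9, -5.1]
opening: 0.0255
```

Request:
apply_moves:
  motion: "0 0 0 0 0 -0.003 0.9;0 0 0 0 0 -0.003 0.9;0 0 0 0 0 0 0.9"

```text
time_s: 12.15
eef_pos: [0.5776, -0.1268, 0.0689]
tcp_rot: [[1.0, 0.029, -0.002], [0.029, -1.0, -0.003], [-0.002, 0.003, -1.0]]
ft_force: [-0.1, -0.5, -4.3]
opening: 0.0255
```

```bash
python3 -c "
from blk import *
blk('w5')
c=env.camera('side'); W=np.nan_to_num(world(c),nan=-9); z=W[...,2]; D=W[...,:2]-[.580,-.203]
a=np.radians(92);ex=np.array([np.cos(a),np.sin(a)]);bx=D@ex;by=D@[-ex[1],ex[0]]
m=(z>.083)&(z<.094)&(abs(by)<.04)&(bx<.03)&(bx>-.13)
r=cv2.minAreaRect(np.c_[bx[m],by[m]].astype(np.float32));print('side rim',m.sum(),r)
save('s5',cv2.resize(c['frame'][100:230,210:350],(560,520),interpolation=2))"
```

```text
12.15 [-0.07 -0.54 -4.29] 0.025547737532435187
tcp [ 0.5776 -0.1268  0.0689] f 325.19226210127806 280.9544186672599 213.21360920362798
ledge 951 bx [0.0252 0.0398] by [-0.0177  0.0172] z [0.055  0.056  0.0568]
band rim? 1498 bx [0.0024 0.0203] by [-0.0219  0.0226] z [0.0851 0.0895 0.0921]
  slope [-0.1942  0.0045  0.1004]
   ((0.010153892450034618, -0.0007645487785339355), (0.04709536209702492, 0.02205209992825985), 83.21464538574219)
halvestop few
knob 4494 bx [0.0656 0.0884] by [-0.0227  0.0221] z [0.0926 0.0965 0.1179]
side rim 52 ((0.01297481544315815, -0.006635619327425957), (0.029061513021588326, 0.014589602127671242), 73.99256134033203)
```

View pics/w5.png

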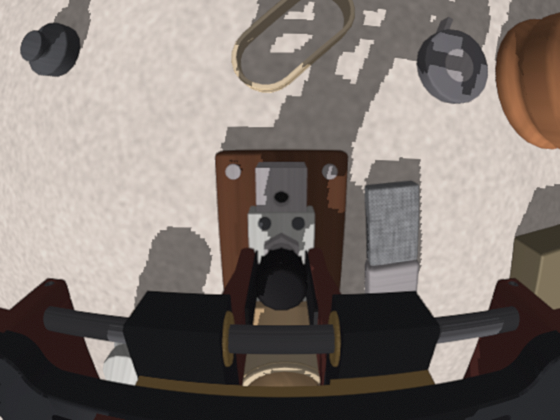

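Picture: knob (281,278) gripped, one hole fewer showing before the carriage; knob top at 0.0965 and TCP back at its starting height, so the pin is down. Settle the last millimetre and check the band from the scene camera.

Request:
apply_moves:
  motion: "0 0 0 0 0 -0.001 0.9;0 0 0 0 0 0 0.9;0 0 0 0 0 0 0.9"

```text
time_s: 12.55
eef_pos: [0.5776, -0.1268, 0.0689]
tcp_rot: [[1.0, 0.029, -0.002], [0.029, -1.0, -0.003], [-0.002, 0.003, -1.0]]
ft_force: [0.0, -0.9, -2.5]
opening: 0.0258
```

```bash
python3 -c "
from h import *
for n in('scene','side'):
    c=env.camera(n); W=np.nan_to_num(world(c),nan=-9); z=W[...,2]; D=W[...,:2]-[.5825 if n=='scene' else .580,-.203]
    a=np.radians(92);ex=np.array([np.cos(a),np.sin(a)]);bx=D@ex;by=D@[-ex[1],ex[0]]
    out=np.hypot(np.maximum(abs(bx+.043)-.0335,0),by)
    m=(z>.084)&(z<.0945)&(out>.0245)&(out<.036)&(bx<.03)
    if m.sum()>20: print(n,'rim',m.sum(),cv2.minAreaRect(np.c_[bx[m],by[m]].astype(np.float32)),np.percentile(z[m],[10,50,90]))
    m=(z>.096)&(z<.104)&(abs(by)<.026)&(bx<.03)&(bx>-.13)
    if m.sum()>20: print(n,'halves',m.sum(),cv2.minAreaRect(np.c_[bx[m],by[m]].astype(np.float32)))
    x=c['frame'][225:345,100:290] if n=='scene' else c['frame'][90:220,200:350]
    save(n+'6',cv2.resize(x,(600,400),interpolation=2))
"
```

```text
scene rim 384 ((-0.04305552691221237, -0.0018692836165428162), (0.06187973916530609, 0.12675568461418152), 88.39972686767578) [0.08578155 0.08953289 0.09154349]
scene halves 710 ((-0.042202387005090714, -0.00041635148227214813), (0.11148177087306976, 0.042546242475509644), 1.5343393087387085)
side rim 35 ((0.016342768445611, -0.00611409917473793), (0.026868658140301704, 0.0074798609130084515), 73.66999816894531) [0.08545519 0.09037953 0.09348295]
side halves 40 ((-0.0025595128536224365, -0.0070642996579408646), (0.026353852823376656, 0.02525043487548828), 0.4150674343109131)
```

View pics/scene6.png

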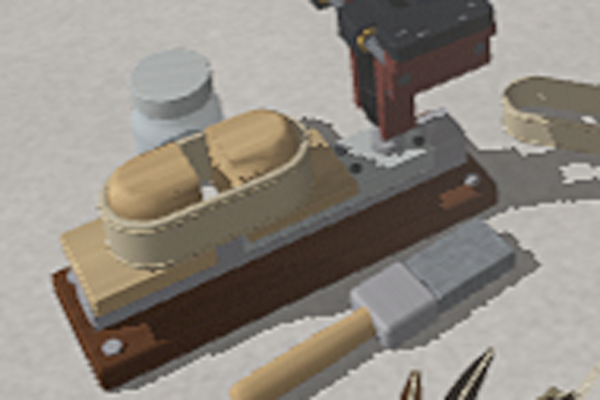

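Block expanded, band level and filled (rim z 0.0895, centre x -0.043, y -0.002), pin at its stop with TCP at its original home height. Hand in.

```bash
python3 -c "
from h import *
print(env.job_done()); s=env.sense(); print(s['time_s'],s['eef_pos'],s['opening'],s['ft_force'])"
```

```text
the job is handed in; nothing more can be done
None
the job is handed in; nothing more can be done
```

The large band is seated over the block, the moving half is out at the next hole with the pin home, and the gripper is still holding the knob. I handed the job in after about 12.6 s of robot time; the hand-in gives no verdict.

- **Band:** I lifted it from the mould and set it down on the closed halves, then let go. The last scene view put its top rim at 0.0895 m (0.090 expected). Its centre was at block x ≈ -0.043 m and y ≈ -0.002 m, about 1.6° or less off square.
- **Lock plunger:** I pulled the knob up 12 mm against about 7.5 N, slid it 16.6 mm by the measured tool position (the hole spacing is 16 mm, with about 1 mm of play), and let it down. The tool came back to its starting height of 0.0689 m and would go no lower. I did not read the joint itself.
- **Grip:** the fingers were closed on the knob at 25.8 mm.
- **Halves:** the expanded halves measured about 111 mm long on their eased tops, which fits 115 mm.

Two checks were weak:
- **Last side view:** it gave only 35–40 points on the band and halves, so I did not use it and relied on the scene view.
- **Bystanders:** I did not measure them again after the moves. Nothing touched them on any path, and the jar and brush look unmoved in the last picture.

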